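# Index an enamel dial by exactly four clicks and lock the table

### The arm

A 6-joint arm with a two-finger parallel gripper is mounted at the origin on the work surface; the furniture and walls round the work are solid. World frame = base frame: x ahead of the robot, y to its left, z up, the work surface at z = 0. Lengths are in m, angles in rad, forces in N, time in s.
With the tool pointing down it reaches from about 0.25 to 0.725 m from the base axis. Payload 4 kg.
Tool frame: the origin (TCP) lies where the fingers leave the gripper's body, on its centre line; the fingertips stand 73 mm ahead of it and the grasp point (between the pads) lies 54 mm ahead of it (bot.tips_ahead is the z of the fingertips in the tool frame, in m); z points along the fingers, y is the direction in which the jaws open and shut (so a half turn about z gives the same grasp; the last joint's range is limited). The gripper opens to 85 mm and grips with 20 to 120 N. Pads are 22 mm wide; open, the fingers measure 114 mm over their backs; the gripper's body (76 mm by 85 mm) begins 54 mm behind the grasp point. The pads swing forward as they close: fully open they stand 13 mm farther back than shut.
Start: joints at [1.226, 0.241, 0.005, 1.335, 0, 1.571], TCP at [0.169, 0.471, 0.304] pointing down, gripper open.
Joint ranges: [-2.72, 2.72], [-1.05, 1.87], [-1.09, 1.28], [-1.99, 2.15], [-1.42, 1.44], [-3.14, 3.14]. Speed limits (rad/s): [2.79, 2.79, 3.14, 3.14, 3.14, 3.14].

### API

Orientations are given as a unit quaternion [x, y, z, w].
In Python, from workcell import readout, camera, get_calibration, order, bot gives the robot as it stands.
- The arm moves only by the tool send_rows, never from a script. Its argument "moves" is a list of rows, each a list of 3 entries, a list of its own where there are three numbers: the shift along the tool's x, y, z in mm, then the turn, a rotation vector about the tool's x, y, z in rad, then the finger opening in mm, from 0 to 85.4. In form: [[[dx, dy, dz], [ax, ay, az], grip], ...]. A call has 1 to 12 rows; each row is the pose to reach, as a shift and turn from the pose measured when the call began, along the tool's axes at that moment; what a row does not reach only later rows make up. A row lasts 1/12 s, in which the tool goes at most 41.7 mm and 7.16 degrees, less where a joint would pass 70% of its speed; a pose out of reach is approached as far as the arm can. A call with a gripper value outside its range is refused whole. The fingers move at their own pace and stop on an object; the grip force is fixed at half the most. Time passes only in rows, so rows that repeat a pose let the fingers close. It gives the time, the measured TCP pose, the force and the opening at its end, in the units of the state.
- readout.get_obs(): the state, without advancing time (a new reading comes with each control period).
- camera(name): name is "side" or "top"; returns the picture (384x512x3 uint8, red, green, blue); there is no depth.
- get_calibration(name): a dict with "fx", "fy", "cx", "cy" (pixels), "R" (3x3) and "t" (3): a world point X has camera coordinates R X + t. Camera axes: x right, y down, z forward; pixel columns grow to the right and rows downward; lengths in m; the calibration is good to about 2 mm. A picture is of the moment at which its call begins. get_calibration takes no time and is no camera call.
- order.job_done(): hands the job in, once; it reports no verdict.
The state is a dict: "clock": time; "joint_pos": joint angles; "joint_vel": joint speeds; "tau": joint torques, N m; "eef_pos": TCP position; "tool_rot": TCP orientation; "ft_force": force on the tool from outside, world axes, zero at the start; "ft_torque": the same for the moment, N m; "grip_width": finger opening in m.
Only numpy, scipy, OpenCV 4.12 (cv2) and the standard library are available. Lean on these libraries where they do the work, as an engineer would, in place of code of your own. Each camera call takes 0.05 s, during which the arm holds its last target. There are 200 camera calls.

### The job

Bring the enamel dial round to its next marker, a third of a turn on: with a fingertip against the red finger stud, push the click-stop indexing table exactly four clicks clockwise (seen from above) from where it rests, counting the clicks and not running past the fourth. Then push the black lock-lever post home, clockwise as well, so that the table cannot shift. Only push, gently: pinch and lift nothing, leave the dial sitting between its pins and leave the tools around it alone.

Things in the scene. Friction and masses are not known exactly. Their poses are not given: they have to be found in the camera images.
- index_table (a joint): Angle of the click-stop table about its upright axis, rad, growing clockwise seen from above. Twelve stops a turn, at whole multiples of 0.5236 rad (30 degrees); it starts at rest in stop 0, 1, 2 or 3, so four clicks add 2.094. About 4 to 5 N at the stud starts it out of a stop; the push then fades, and halfway on it snaps by itself into the next stop and waits. It turns both ways.
- finger_stud (a point): Point on the axis of the red finger stud, 52 mm above the bench. The stud is an upright pin fixed to the table, 10 mm across (14 mm at its 3 mm high foot), 33 mm from the table's axis, from 34 to 60 mm above the bench. Inside its circle lie only the dial (radius 20.5 mm, top at 40 mm) and its pins (tops at 39 mm, within 25.5 mm of the axis); the red-line plate outside it is 36 mm high.
- table_centre (a point): Point on the table's axis, at its upper face, 34 mm above the bench. The round aluminium top is 80 mm across with twelve black tick marks, one to a stop; the lobed brass star wheel under it is 93 mm across (18 to 28 mm above the bench). A sprung roller at its rim makes the clicks; above the roller a red line on a fixed plate marks the stop.
- lock_lever (a joint): Angle of the lock lever about its upright pivot, rad: 0 is home (locked, against its stop), growing counter-clockwise seen from above; it starts open at 0.75 to 0.88 (stop at 0.9). It stays where it is left; 1 to 2 N at the post moves it. Home, its cam stands behind the tail of the detent plunger, so that the table cannot turn; it goes home freely only while the table rests in a stop.
- lever_post (a point): Point on the axis of the black upright post on the free end of the lock lever, 52 mm above the bench. The post is 12 mm in diameter, 45 mm from the lever's pivot, its top 60 mm above the bench (15 mm wide below 34 mm). Push it from its outer side, clockwise about the pivot, to lock.
- lever_pivot (a point): Point on the upright axis of the lock lever, 52 mm above the bench (the pivot itself ends at 37 mm), 114 mm from the table's axis.
- dial_holder: Brass dial holder with a white enamel dial, 41 mm across, 6 mm thick, lying loose in the middle of the table between four small brass pins, 1 mm clear of each; origin at the centre of its underside. It rides round with the table and must stay there.
- hammer: Small watch hammer with a wooden handle, 174 mm long, lying on the bench right of the fixture; leave it alone.
- tweezers_fine: Fine steel tweezers, 90 mm, lying on the right; leave them alone.
- tweezers_reverse: Steel reverse-action tweezers, 140 mm, lying on the right; leave them alone.
- flush_cutter: Small cutters with green handles, 99 mm long, 11 mm high, lying right of the fixture; leave them alone.
- puffer: Orange-red rubber air puffer, 88 mm long, 42 mm high, lying on the right, nearer the robot; leave it alone.
- loupe: Black eye loupe, 34 mm across, 30 mm high, standing left of the fixture near the far edge; leave it alone.
- cutters_black: Small cutters with black handles, 89 mm long, 9 mm high, lying on the left; leave them alone.

How it is judged:
On the way:
1. the table rests four clicks clockwise of where it started, the lock lever still open (distance of finger_stud from where it was at the start of the episode between 0.0556 and 0.0585 m and value of joint index_table above 1.88 rad and value of joint lock_lever above 0.5 rad), for 0.3 s.
At the end, for the whole second after the job is handed in: the table rests in the fourth stop clockwise from its starting stop (within about 5 degrees), the lock lever is home (within 0.1 rad of its stop), and the dial still lies on the table between its pins (distance of finger_stud from where it was at the start of the episode between 0.0556 and 0.0585 m and value of joint index_table above 1.88 rad and value of joint lock_lever below 0.1 rad and velocity of joint index_table below 0.05 rad/s and horizontal distance between dial_holder and table_centre below 0.005 m and z of dial_holder in the frame of table_centre below 0.003 m); the robot touches nothing.
It fails at once if the table runs past the fourth click, or as far the other way (distance of finger_stud from where it was at the start of the episode above 0.0616 m).
It fails at once if the dial is lifted or knocked out of its pins (not (horizontal distance between dial_holder and table_centre below 0.005 m and z of dial_holder in the frame of table_centre below 0.003 m)).
It fails at once if the table or its stud is pinched or pushed with over 30 N (contact force between the fingers and index_table above 30 N).
It fails at once if the lock lever or its post is pinched or pushed with over 30 N (contact force between the fingers and lock_lever above 30 N).
It fails at once if one of the tools around is moved by over 15 mm (distance of any of hammer, tweezers_fine, tweezers_reverse, flush_cutter, puffer, loupe, cutters_black from where it was at the start of the episode above 0.015 m).
It also fails if it takes over 64 s, if anything falls off the work surface, if the arm or the gripper's body presses on something with over 40 N, if the wrist force passes 120 N, or if a joint passes its speed limit or range.

## Working session

There is one attempt and no reset: what is moved stays moved. The work goes in short steps, Python scripts to look and compute and a tool call to move; the robot and the scene stay as the last step left them, time stands still between calls to the robot, and variables do not carry over. Pictures are saved under pics/ and viewed, about 8 in all and at most 12, crops included, and the job is handed in when it is done.

Besides the shell and the picture viewer there is one more tool, called after "Call:" by a JSON object that holds its "op" and its "data". send_rows: Moves the arm, as the interface text tells. Its arguments: {"type":"object","properties":{"moves":{"type":"array","items":{"type":"array"}}},"required":["moves"]}

```bash
ls; mkdir -p pics; python3 - <<'E'
from workcell import readout, camera, get_calibration, order, bot
import cv2
o=readout.get_obs(); print({k:o[k] for k in('clock','eef_pos','tool_rot','ft_force','grip_width')}, bot.tips_ahead)
for n in('top','side'):
    im=camera(n); cv2.imwrite(f'pics/{n}0.png',im[:,:,::-1]); print(n,get_calibration(n))
E
```

```text
pics
{'clock': 0.0, 'eef_pos': array([0.16882933, 0.47013096, 0.30299974]), 'tool_rot': array([ 1.71529814e-01,  9.85178372e-01, -1.03147139e-03, -1.86222151e-04]), 'ft_force': array([ 0.90585728,  0.15091928, -0.82443574]), 'grip_width': 0.08558172879032723} 0.0726
top {'fx': 443.23451974148225, 'fy': 443.23451974148225, 'cx': 261.6379603963901, 'cy': 192.35552798997853, 'R': array([[-0.00359733, -0.99998498,  0.00413448],
       [-0.99522704,  0.00317695, -0.09753481],
       [ 0.09752021, -0.00446562, -0.99522353]]), 't': array([0.00718923, 0.55201305, 0.94686846])}
side {'fx': 419.69533027785576, 'fy': 419.69533027785576, 'cx': 259.63154585621714, 'cy': 194.01595403900734, 'R': array([[ 0.83037391, -0.55694208, -0.0171662 ],
       [-0.38924395, -0.55774889, -0.73307934],
       [ 0.39870831,  0.6154118 , -0.67992647]]), 't': array([-0.43667504,  0.25818668,  0.76029539])}
```

View pics/top0.png

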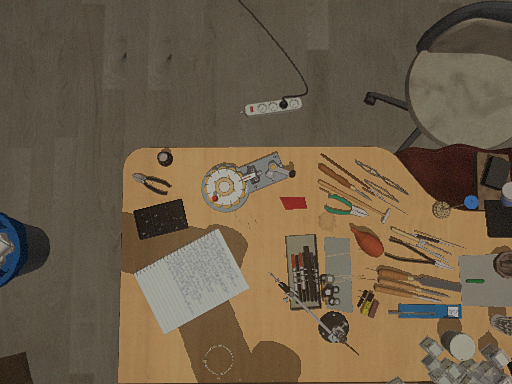

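View pics/side0.png

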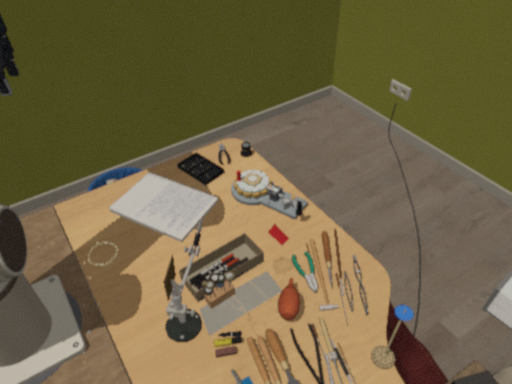

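The top view shows the fixture at about (226,187), with the red stud near (214,198) and the lever post near (292,174). I'll crop and enlarge it.

```bash
python3 - <<'E'
import cv2,numpy as np
a=cv2.imread('pics/top0.png')[140:225,190:310]; b=cv2.imread('pics/side0.png')[155:230,220:320]
a=cv2.resize(a,(600,425),interpolation=cv2.INTER_CUBIC)
cv2.imwrite('pics/c0.png',a); cv2.imwrite('pics/c1.png',cv2.resize(b,(800,600),interpolation=cv2.INTER_CUBIC))
E
```

```text
(no output)
```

View pics/c0.png

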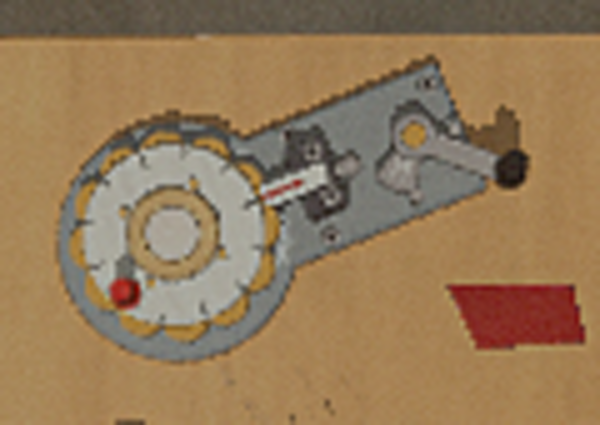

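View pics/c1.png

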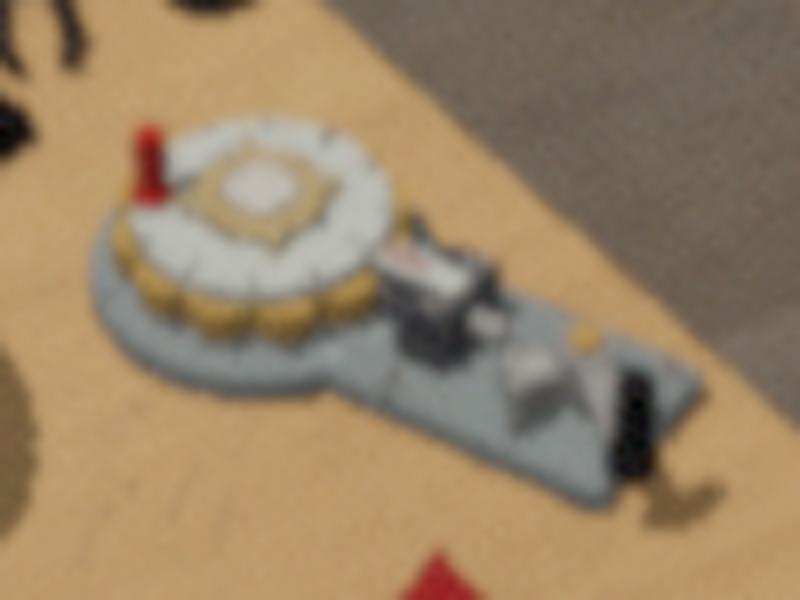

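The crops show these positions in the original top picture: stud top (215,198.4), dial centre (224.6,186.6), pivot screw (272.6,167) and post top (292.4,173.4). The stud sits at the lower left, and pushing it clockwise takes it left and then up, away from the roller plate. I'll cast rays with masks for the stud and post.

```bash
cat > h.py <<'E'
import numpy as np
from workcell import get_calibration
def ray(n,u,v):
    c=get_calibration(n); R,t=np.array(c['R']),np.array(c['t'])
    return -R.T@t, R.T@np.array([(u-c['cx'])/c['fx'],(v-c['cy'])/c['fy'],1])
def onz(n,u,v,z):
    o,d=ray(n,u,v); return o+d*(z-o[2])/d[2]
E
python3 - <<'E'
from h import *
import cv2
np.set_printoptions(precision=4,suppress=True)
im=cv2.imread('pics/top0.png').astype(int); b,g,r=im[...,0],im[...,1],im[...,2]
def cen(m,x0,x1,y0,y1):
    k=np.zeros(m.shape,bool);k[y0:y1,x0:x1]=m[y0:y1,x0:x1];v,u=np.nonzero(k);return u.mean(),v.mean(),len(u)
print('stud',cen((r>110)&(g<70),205,225,190,206)); print('post',cen(r<60,287,300,166,182))
cr=lambda x,y,k,ox,oy:((x+.5)/k-.5+ox,(y+.5)/k-.5+oy)
T=lambda x,y:cr(x,y,5,190,140); S=lambda x,y:cr(x,y,8,220,155)
P={}
for nm,a,s,z in[('centre',(173,233),(260,187),.04),('stud',(125,290),(150,130),.06),('pivot',(413,135),(587,333),.037),('post',(513,165),(637,380),.06)]:
    P[nm]=onz('top',*T(*a),z); print(nm,P[nm],'side',onz('side',*S(*s),z))
for a,b in(('centre','stud'),('centre','pivot'),('pivot','post')):
    d=(P[b]-P[a])[:2]; print(a,b,np.linalg.norm(d)*1e3,np.degrees(np.arctan2(d[1],d[0])))
E
```

```text
stud (np.float64(214.35), np.float64(198.0), 20)
post (np.float64(291.75757575757575), np.float64(173.33333333333334), 33)
centre [0.5644 0.0866 0.04  ] side [0.563  0.0869 0.04  ]
stud [0.538  0.1052 0.06  ] side [0.5381 0.1077 0.06  ]
pivot [ 0.6076 -0.0179  0.037 ] side [ 0.6068 -0.0181  0.037 ]
post [ 0.5909 -0.0599  0.06  ] side [ 0.5911 -0.06    0.06  ]
centre stud 32.372193065011395 144.90307682679125
centre pivot 113.05468764959515 -67.56859923156118
pivot post 45.10009003561417 -111.68221431087316
```

Call:
{"op": "send_rows", "data": {"moves": [[[-37,-19,4],[0,0,0],0],[[-73,-38,8],[0,0,0],0],[[-110,-57,12],[0,0,0],0],[[-147,-76,16],[0,0,0],0],[[-183,-95,20],[0,0,0],0],[[-220,-114,25],[0,0,0],0],[[-257,-133,29],[0,0,0],0],[[-293,-151,33],[0,0,0],0],[[-330,-170,37],[0,0,0],0],[[-367,-189,41],[0,0,0],0],[[-403,-208,45],[0,0,0],0],[[-440,-227,50],[0,0,0],0]]}}

```text
clock: 1.1
eef_pos: [0.5069, 0.106, 0.2532]
tool_rot: [0.172, 0.985, -0.001, -0.0]
ft_force: [0.6, 1.4, 0.1]
grip_width: 0.0
```

```bash
cat > st.py <<'E'
from workcell import readout
import numpy as np
from scipy.spatial.transform import Rotation as Ro
np.set_printoptions(precision=4,suppress=True)
def st():
    o=readout.get_obs(); M=Ro.from_quat(o['tool_rot']).as_matrix()
    print('t',round(float(o['clock']),2),'p',o['eef_pos'],'yaw',np.degrees(np.arctan2(M[1,0],M[0,0])),'zax',M[:,2],'j',o['joint_pos'],'F',o['ft_force'],'w',o['grip_width'])
    return o,M
def togo(p,yaw):
    o,M=st(); d=M.T@(np.array(p)-o['eef_pos'])*1e3; y=np.radians(yaw)
    T=np.array([[np.cos(y),np.sin(y),0],[np.sin(y),-np.cos(y),0],[0,0,-1]]).T
    T=np.column_stack([[np.cos(y),np.sin(y),0],[np.sin(y),-np.cos(y),0],[0,0,-1]])
    print('shift mm',d,'rotvec',Ro.from_matrix(M.T@T).as_rotvec())
E
python3 -c "
from st import *
togo([.5205,.0925,.17],232.4)"
```

```text
t 1.1 p [0.5069 0.106  0.2532] yaw 160.22795775519845 zax [-0.001  -0.0016 -1.    ] j [ 0.2067  0.3039 -0.0439  1.2242 -0.0014  0.5518] F [0.6477 1.3614 0.1488] w 5.340797406244035e-06
shift mm [-17.3797  -7.9409  83.1918] rotvec [-0.0014 -0.0015 -1.2596]
```

Call:
{"op": "send_rows", "data": {"moves": [[[-17,-8,0],[0,0,-0.12],0],[[-17,-8,0],[0,0,-0.24],0],[[-17,-8,10],[0,0,-0.36],0],[[-17,-8,20],[0,0,-0.48],0],[[-17,-8,30],[0,0,-0.6],0],[[-17,-8,40],[0,0,-0.72],0],[[-17,-8,50],[0,0,-0.84],0],[[-17,-8,60],[0,0,-0.96],0],[[-17,-8,70],[0,0,-1.08],0],[[-17,-8,80],[0,0,-1.2],0],[[-17,-8,83],[0,0,-1.26],0],[[-17,-8,83],[0,0,-1.26],0]]}}

```text
clock: 2.1
eef_pos: [0.519, 0.0924, 0.1685]
tool_rot: [-0.442, 0.897, -0.0, -0.003]
ft_force: [-0.2, 0.4, 0.2]
grip_width: -0.0003
```

```bash
python3 - <<'E'
from st import *
togo([.5205,.0925,.119],232.4)
from workcell import camera
import cv2
a=camera('side')[100:250,160:340,::-1]; b=camera('top')[130:280,160:340,::-1]
cv2.imwrite('pics/p1.png',np.vstack([cv2.resize(x,(360,300),interpolation=cv2.INTER_CUBIC) for x in(a,b)]))
E
```

```text
t 2.1 p [0.519  0.0924 0.1685] yaw -127.53027363630278 zax [-0.0047 -0.0023 -1.    ] j [ 0.1768  0.3944 -0.1485  1.0329 -0.0015 -0.739 ] F [-0.2032  0.3762  0.2295] w -0.00028909608025162124
shift mm [-1.2777 -1.2429 49.4747] rotvec [ 0.0023 -0.0047  0.0012]
```

View pics/p1.png

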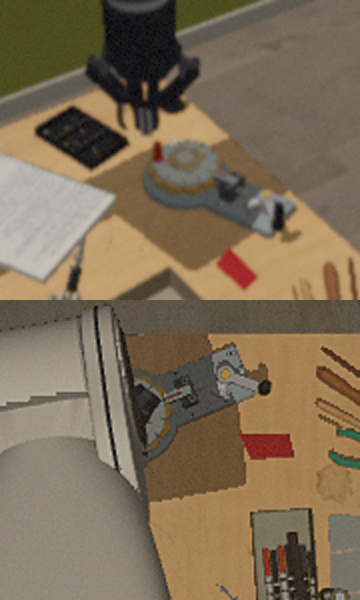

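The side view shows the closed fingertips behind the stud. The arm hides the stud in the top view. I'll go down next.

Call:
{"op": "send_rows", "data": {"moves": [[[-1,-1,15],[0.002,-0.005,0],0],[[-1,-1,30],[0.002,-0.005,0],0],[[-1,-1,42],[0.002,-0.005,0],0],[[-1,-1,50],[0.002,-0.005,0],0],[[-1,-1,50],[0.002,-0.005,0],0],[[-1,-1,50],[0.002,-0.005,0],0]]}}

```text
clock: 2.7
eef_pos: [0.5212, 0.0926, 0.1199]
tool_rot: [-0.441, 0.898, -0.0, 0.001]
ft_force: [-0.4, -0.0, -0.2]
grip_width: 0.0002
```

```bash
python3 - <<'E'
from st import *
togo([.5205,.0925,.119],232.4)
from workcell import camera
import cv2
a=camera('side')[130:220,200:320,::-1]
cv2.imwrite('pics/p2.png',cv2.resize(a,(720,540),interpolation=cv2.INTER_CUBIC))
E
```

```text
t 2.7 p [0.5212 0.0926 0.1199] yaw -127.70834067901266 zax [ 0.0023  0.0008 -1.    ] j [ 0.1757  0.4486 -0.2092  0.9106  0.0004 -0.737 ] F [-0.381  -0.0229 -0.1503] w 0.00020756471492350417
shift mm [0.5333 0.4799 0.927 ] rotvec [-0.0013  0.0021 -0.0019]
```

View pics/p2.png

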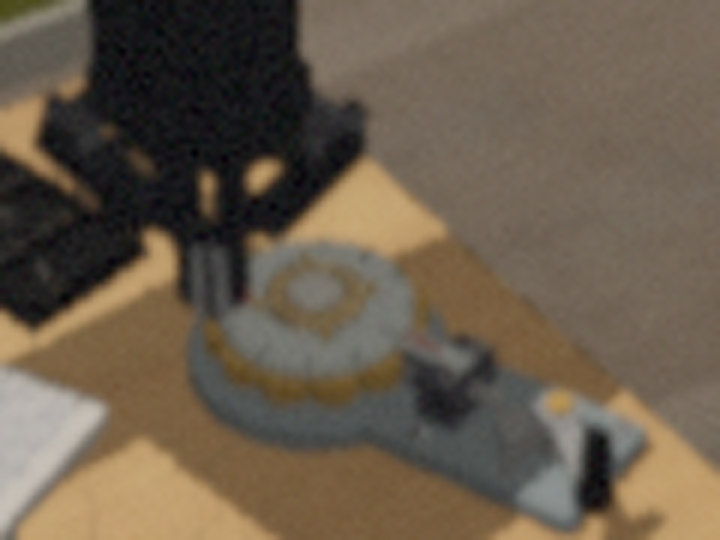

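Call:
{"op": "send_rows", "data": {"moves": [[[-1,-0.5,1],[0,0.002,0],0],[[-2,-1,1],[0,0.002,0],0],[[-3,-1.5,1],[0,0.002,0],0],[[-4,-1.5,1],[0,0.002,0],0],[[-5,-1.5,1],[0,0.002,0],0],[[-5,-1.5,1],[0,0.002,0],0]]}}

```text
clock: 3.25
eef_pos: [0.526, 0.0957, 0.1196]
tool_rot: [-0.441, 0.898, -0.001, 0.001]
ft_force: [-0.1, -1.1, 1.0]
grip_width: -0.0001
```

Call:
{"op": "send_rows", "data": {"moves": [[[-0.7,0,0.5],[0,0,0],0],[[-1.4,0,0.5],[0,0,0],0],[[-2,0,0.5],[0,0,0],0],[[-2,0,0.5],[0,0,0],0]]}}

```text
clock: 3.58
eef_pos: [0.5267, 0.0968, 0.1191]
tool_rot: [-0.441, 0.898, -0.001, 0.0]
ft_force: [-2.3, -3.6, 2.5]
grip_width: -0.0002
```

```bash
python3 -c "
from st import *
st()"
```

```text
t 3.58 p [0.5267 0.0968 0.1191] yaw -127.72621670620445 zax [ 0.0014 -0.002  -1.    ] j [ 0.1827  0.4607 -0.1915  0.9176 -0.0022 -0.7296] F [-2.3105 -3.5985  2.5019] w -0.00019063461949652633
```

Contact: about 4 N at 15 mm behind the stud axis, as expected. First click: an arc of 22° about the table centre.

Call:
{"op": "send_rows", "data": {"moves": [[[-1.2,0.5,0],[0,0,0.035],0],[[-2.5,1,0],[0,0,0.07],0],[[-3.8,1.4,0],[0,0,0.105],0],[[-5.1,1.7,0],[0,0,0.14],0],[[-6.4,2.1,0],[0,0,0.175],0],[[-7.7,2.3,0],[0,0,0.21],0],[[-9.1,2.6,0],[0,0,0.244],0],[[-10.4,2.7,0],[0,0,0.28],0],[[-11.8,2.9,0],[0,0,0.314],0],[[-13.1,3,0],[0,0,0.35],0],[[-14.4,3,0],[0,0,0.384],0],[[-14.4,3,0],[0,0,0.384],0]]}}

```text
clock: 4.58
eef_pos: [0.5338, 0.1109, 0.119]
tool_rot: [-0.261, 0.965, -0.0, 0.001]
ft_force: [-0.1, -0.2, 1.2]
grip_width: 0.0003
```

```bash
cat > ck.py <<'E'
from st import *
import sys,cv2
from workcell import camera
o,M=st(); C=np.array([.564,.0867]); d=o['eef_pos'][:2]-C; y=M[:2,0]; print('b',d@y*1e3,'rho',d@M[:2,1]*1e3,'psi(face)',np.degrees(np.arctan2(M[1,1],M[0,1])))
a=camera('side')[155:215,225:305]; im=a[...,::-1].astype(int)
m=(im[...,2]>90)&(im[...,1]<60)&(im[...,0]<60); v,u=np.nonzero(m); print('red px',len(u),u.mean()+225 if len(u) else 0,v.mean()+155 if len(u) else 0)
cv2.imwrite(f'pics/{sys.argv[1]}.png',cv2.resize(a[...,::-1],(640,480),interpolation=cv2.INTER_CUBIC))
E
python3 ck.py k1
```

```text
t 4.58 p [0.5338 0.1109 0.119 ] yaw -149.7200946607364 zax [ 0.0026 -0.0003 -1.    ] j [ 0.2052  0.476  -0.1656  0.9268 -0.0009 -0.3233] F [-0.0939 -0.2015  1.1798] w 0.00026316621453885224
b 13.88467428640748 rho 36.1018536971609 psi(face) 120.27972133343154
red px 6 241.83333333333334 174.5
```

View pics/k1.png

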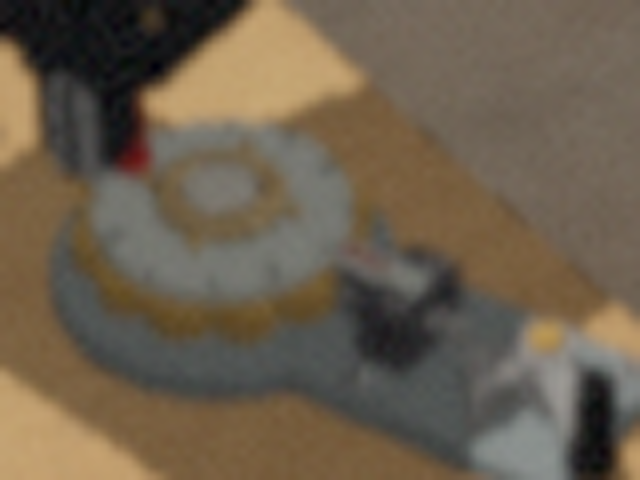

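The force is back to zero and the stud has moved ahead of the finger, with its foot at about (242.1,174.7) in the full side image. That is one click. Next click.

Call:
{"op": "send_rows", "data": {"moves": [[[-1.6,0.6,0],[0,0,0.044],0],[[-3.2,1.1,0],[0,0,0.087],0],[[-4.8,1.5,0],[0,0,0.131],0],[[-6.5,1.9,0],[0,0,0.175],0],[[-8.1,2.2,0],[0,0,0.218],0],[[-9.8,2.4,0],[0,0,0.262],0],[[-11.5,2.5,0],[0,0,0.305],0],[[-13.2,2.6,0],[0,0,0.349],0],[[-14.8,2.6,0],[0,0,0.393],0],[[-16.5,2.5,0],[0,0,0.436],0],[[-18.5,2.4,0],[0,0,0.489],0],[[-18.5,2.4,0],[0,0,0.489],0]]}}

```text
clock: 5.63
eef_pos: [0.5489, 0.1225, 0.119]
tool_rot: [-0.02, 1.0, 0.0, 0.002]
ft_force: [0.5, 0.1, 0.4]
grip_width: 0.0001
```

```bash
cat >> ck.py <<'E'
from workcell import get_calibration
c=get_calibration('side')
for k in range(1,5):
    q=np.radians(142.4-30*k); X=c['R']@np.array([C[0]+.033*np.cos(q),C[1]+.033*np.sin(q),.05])+c['t']; print(k,c['fx']*X[0]/X[2]+c['cx'],c['fy']*X[1]/X[2]+c['cy'])
E
python3 ck.py k2
```

```text
t 5.63 p [0.5489 0.1225 0.119 ] yaw -177.65939976251232 zax [ 0.003   0.0003 -1.    ] j [ 0.2198  0.5044 -0.1166  0.9468 -0.0004  0.179 ] F [0.489  0.0672 0.4335] w 0.00011646932993013933
b 13.660982888483877 rho 36.43543419730157 psi(face) 92.34062384462942
red px 25 246.64 168.48
1 241.11583904183362 169.91308952023627
2 246.51281977615054 166.90554919803438
3 253.37617055425116 165.9541028112125
4 259.97635922113426 167.28496588333394
```

The red centroid (246.6,168.5) matches the second stop. Third click.

Call:
{"op": "send_rows", "data": {"moves": [[[-1.6,0.6,0],[0,0,0.044],0],[[-3.2,1.1,0],[0,0,0.087],0],[[-4.8,1.5,0],[0,0,0.131],0],[[-6.5,1.9,0],[0,0,0.175],0],[[-8.1,2.2,0],[0,0,0.218],0],[[-9.8,2.4,0],[0,0,0.262],0],[[-11.5,2.5,0],[0,0,0.305],0],[[-13.2,2.5,0],[0,0,0.349],0],[[-14.9,2.5,0],[0,0,0.393],0],[[-16.6,2.4,0],[0,0,0.436],0],[[-18.7,2.2,0],[0,0,0.489],0],[[-19.7,2,0],[0,0,0.516],0]]}}

```text
clock: 6.68
eef_pos: [0.5683, 0.1254, 0.119]
tool_rot: [0.235, 0.972, 0.001, 0.001]
ft_force: [0.0, 0.0, -0.3]
grip_width: 0.0003
```

```bash
python3 ck.py k3
```

```text
t 6.68 p [0.5683 0.1254 0.119 ] yaw 152.86835024710084 zax [ 0.0029  0.0004 -1.    ] j [ 0.2172  0.5377 -0.0583  0.9719 -0.0002  0.6907] F [ 0.0234  0.0022 -0.3   ] w 0.0003105801216583383
b 13.763840348075025 rho 36.39702096460267 psi(face) 62.86857462571716
red px 25 253.32 168.24
1 241.11583904183362 169.91308952023627
2 246.51281977615054 166.90554919803438
3 253.37617055425116 165.9541028112125
4 259.97635922113426 167.28496588333394
```

The stud is at the third stop. Fourth and last click with the same arc.

Call:
{"op": "send_rows", "data": {"moves": [[[-1.6,0.6,0],[0,0,0.044],0],[[-3.2,1.1,0],[0,0,0.087],0],[[-4.8,1.5,0],[0,0,0.131],0],[[-6.5,1.9,0],[0,0,0.175],0],[[-8.1,2.2,0],[0,0,0.218],0],[[-9.8,2.4,0],[0,0,0.262],0],[[-11.5,2.5,0],[0,0,0.305],0],[[-13.2,2.5,0],[0,0,0.349],0],[[-14.9,2.5,0],[0,0,0.393],0],[[-16.6,2.4,0],[0,0,0.436],0],[[-18.7,2.2,0],[0,0,0.489],0],[[-18.7,2.2,0],[0,0,0.489],0]]}}

```text
clock: 7.73
eef_pos: [0.5862, 0.1187, 0.119]
tool_rot: [0.463, 0.887, 0.001, 0.001]
ft_force: [-1.9, 1.9, 0.1]
grip_width: -0.0
```

```bash
python3 ck.py k4
```

```text
t 7.73 p [0.5862 0.1187 0.119 ] yaw 124.88154924114227 zax [ 0.0032  0.0006 -1.    ] j [ 0.1998  0.5651 -0.0095  0.993  -0.0001  1.1618] F [-1.9259  1.8714  0.1256] w -2.4408035984771875e-05
b 13.518098747058223 rho 36.54297273647981 psi(face) 34.88177690802963
red px 23 259.52173913043475 169.56521739130434
1 241.11583904183362 169.91308952023627
2 246.51281977615054 166.90554919803438
3 253.37617055425116 165.9541028112125
4 259.97635922113426 167.28496588333394
```

View pics/k4.png

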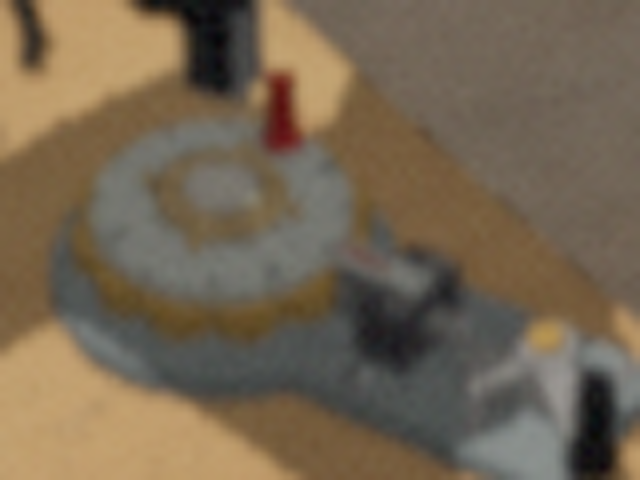

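The stud is free at (260,169) in the side view, on the predicted fourth stop. I'll back off and lift.

Call:
{"op": "send_rows", "data": {"moves": [[[3,0,0],[0,0,0],0],[[7,0,0],[0,0,0],0],[[12,0,0],[0,0,0],0],[[15,0,-10],[0,0,0],0],[[15,0,-25],[0,0,0],0],[[15,0,-40],[0,0,0],0],[[15,0,-50],[0,0,0],0],[[15,0,-50],[0,0,0],0]]}}

```text
clock: 8.45
eef_pos: [0.5788, 0.1317, 0.1724]
tool_rot: [0.462, 0.887, 0.003, 0.003]
ft_force: [-0.3, -0.5, 0.6]
grip_width: -0.0
```

```bash
python3 ck.py k5|head -4; python3 -c "
from st import *
togo([.606,-.078,.17],135)"
```

```text
t 8.45 p [0.5788 0.1317 0.1724] yaw 125.01197013267624 zax [ 0.0085  0.0019 -1.    ] j [ 0.2237  0.5019  0.0364  1.0966 -0.      1.1835] F [-0.2557 -0.5427  0.6064] w -4.323973191843584e-05
b 28.37105641513513 rho 37.930250494688 psi(face) 35.01351702501783
red px 24 259.7083333333333 169.5
1 241.11583904183362 169.91308952023627
t 8.5 p [0.5782 0.1315 0.1708] yaw 124.9992610355515 zax [ 0.0066  0.0014 -1.    ] j [ 0.2236  0.5033  0.0345  1.0953 -0.      1.1835] F [ 0.336  -0.1241  0.0282] w 0.00031809439403283717
shift mm [-187.518   -97.3739    0.7093] rotvec [ 0.006   0.0031 -0.1745]
```

Call:
{"op": "send_rows", "data": {"moves": [[[-25,-13,0],[0,0,-0.03],0],[[-50,-26,0],[0,0,-0.06],0],[[-75,-39,0],[0,0,-0.09],0],[[-100,-52,0],[0,0,-0.12],0],[[-125,-65,0],[0.003,0.002,-0.15],0],[[-150,-78,0],[0.006,0.003,-0.175],0],[[-170,-88,0],[0.006,0.003,-0.175],0],[[-187,-97,0],[0.006,0.003,-0.175],0],[[-187,-97,0],[0.006,0.003,-0.175],0],[[-187,-97,0],[0.006,0.003,-0.175],0]]}}

```text
clock: 9.33
eef_pos: [0.6054, -0.0783, 0.1696]
tool_rot: [0.383, 0.924, -0.0, -0.001]
ft_force: [0.0, 0.5, -0.4]
grip_width: -0.0002
```

```bash
python3 - <<'E'
from st import *
togo([.606,-.078,.119],135)
from workcell import camera
import cv2
a=camera('side')[130:250,220:380,::-1]
cv2.imwrite('pics/l1.png',cv2.resize(a,(640,480),interpolation=cv2.INTER_CUBIC))
E
```

```text
t 9.33 p [ 0.6054 -0.0783  0.1696] yaw 134.90639820284747 zax [-0.0017  0.0005 -1.    ] j [-0.1287  0.5419  0.0964  1.1271  0.0003  0.6583] F [ 0.0169  0.511  -0.3757] w -0.00017403511596012126
shift mm [-0.2755  0.6299 50.6239] rotvec [-0.0008 -0.0016 -0.0016]
```

View pics/l1.png

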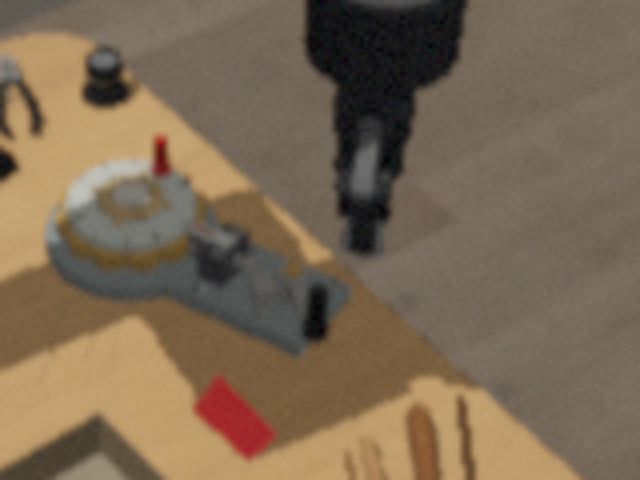

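The fingertips (362,240 in this crop) are clear of the outer side of the post (316,300). I'll descend, then approach slowly.

Call:
{"op": "send_rows", "data": {"moves": [[[0,0,12],[0,0,0],0],[[0,0,25],[0,0,0],0],[[0,0,38],[0,-0.002,0],0],[[0,0.5,47],[0,-0.002,0],0],[[0,0.5,50.5],[0,-0.002,0],0],[[0,0.5,50.5],[0,-0.002,0],0]]}}

```text
clock: 9.88
eef_pos: [0.6049, -0.0759, 0.118]
tool_rot: [0.382, 0.924, -0.001, -0.001]
ft_force: [0.1, -0.5, 0.0]
grip_width: 0.0001
```

Call:
{"op": "send_rows", "data": {"moves": [[[1.5,0,0],[0,0,0],0],[[3,0,0],[0,0,0],0],[[4.5,0,0],[0,0,0],0],[[6,0,0],[0,0,0],0],[[7.5,0,0],[0,0,0],0],[[9,0,0],[0,0,0],0],[[10.5,0,0],[0,0,0],0],[[12,0,0],[0,0,0],0]]}}

```text
clock: 10.55
eef_pos: [0.5965, -0.0675, 0.1184]
tool_rot: [0.382, 0.924, -0.001, -0.001]
ft_force: [-0.1, -1.8, 0.1]
grip_width: -0.0004
```

```bash
python3 - <<'E'
from st import *
st()
from workcell import camera
import cv2
a=camera('side')[150:240,230:350,::-1]
cv2.imwrite('pics/l2.png',cv2.resize(a,(640,480),interpolation=cv2.INTER_CUBIC))
E
```

```text
t 10.55 p [ 0.5965 -0.0675  0.1184] yaw 135.0555784528974 zax [-0.0022 -0.0003 -1.    ] j [-0.1124  0.5725  0.0021  1.0025 -0.0005  0.672 ] F [-0.0771 -1.826   0.0809] w -0.00036438978506858367
```

View pics/l2.png

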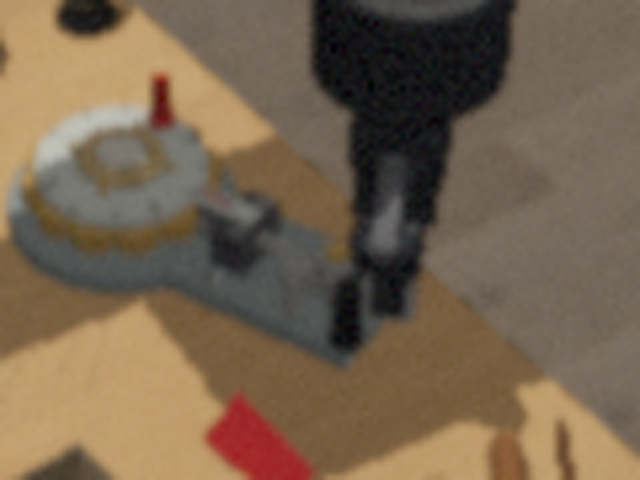

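The finger is touching the outer side of the post. I'll push along tool +x, most of the way.

Call:
{"op": "send_rows", "data": {"moves": [[[2,0,0],[0,0,0],0],[[4,0,0],[0,0,0],0],[[6,0,0],[0,0,0],0],[[8,0,0],[0,0,0],0],[[10,0,0],[0,0,0],0],[[12,0,0],[0,0,0],0],[[14,0,0],[0,0,0],0],[[16,0,0],[0,0,0],0],[[18,0,0],[0,0,0],0],[[20,0,0],[0,0,0],0],[[21,0,0],[0,0,0],0],[[22,0,0],[0,0,0],0]]}}

```text
clock: 11.6
eef_pos: [0.5808, -0.0512, 0.1183]
tool_rot: [0.382, 0.924, -0.0, -0.001]
ft_force: [1.3, -1.1, -0.1]
grip_width: -0.0002
```

Call:
{"op": "send_rows", "data": {"moves": [[[0.6,0,0],[0,0,0],0],[[1.2,0,0],[0,0,0],0],[[1.8,0,0],[0,0,0],0],[[2.4,0,0],[0,0,0],0],[[3,0,0],[0,0,0],0],[[3,0,0],[0,0,0],0]]}}

```text
clock: 12.1
eef_pos: [0.5788, -0.0489, 0.1184]
tool_rot: [0.382, 0.924, 0.0, -0.001]
ft_force: [1.9, -0.8, -0.2]
grip_width: 0.0
```

```bash
python3 - <<'E'
from st import *
st()
from workcell import camera
import cv2
a=camera('side')[150:240,230:350,::-1]
cv2.imwrite('pics/l3.png',cv2.resize(a,(640,480),interpolation=cv2.INTER_CUBIC))
E
```

```text
t 12.1 p [ 0.5788 -0.0489  0.1184] yaw 135.09790008762496 zax [-0.0018  0.001  -1.    ] j [-0.0846  0.539  -0.0577  0.9759  0.0008  0.6991] F [ 1.9369 -0.7775 -0.2089] w 1.4156871344594298e-05
```

Call:
{"op": "send_rows", "data": {"moves": [[[0.7,0,0],[0,0,0],0],[[1.4,0,0],[0,0,0],0],[[2,0,0],[0,0,0],0],[[2,0,0],[0,0,0],0]]}}

```text
clock: 12.48
eef_pos: [0.5776, -0.0476, 0.1186]
tool_rot: [0.382, 0.924, 0.0, -0.001]
ft_force: [2.6, -0.9, -0.7]
grip_width: -0.0004
```

Call:
{"op": "send_rows", "data": {"moves": [[[0.5,0,0],[0,0,0],0],[[1,0,0],[0,0,0],0],[[1.5,0,0],[0,0,0],0],[[1.5,0,0],[0,0,0],0]]}}

```text
clock: 12.82
eef_pos: [0.5774, -0.0473, 0.1187]
tool_rot: [0.382, 0.924, -0.0, 0.001]
ft_force: [4.9, -3.4, -3.8]
grip_width: -0.0001
```

Call:
{"op": "send_rows", "data": {"moves": [[[0.7,0,0],[0,0,0],0],[[1.4,0,0],[0,0,0],0],[[2,0,0],[0,0,0],0],[[2,0,0],[0,0,0],0]]}}

```text
clock: 13.15
eef_pos: [0.5772, -0.0471, 0.1187]
tool_rot: [0.383, 0.924, -0.001, 0.002]
ft_force: [6.4, -5.2, -5.3]
grip_width: 0.0002
```

The push is at a hard stop: 8 N and no further travel. I'll back off, lift and swing clear so the top camera can check.

Call:
{"op": "send_rows", "data": {"moves": [[[-3,0,0],[0,0,0],0],[[-8,0,0],[0,0,0],0],[[-14,0,0],[0,0,0],0],[[-18,0,-15],[0,0,0],0],[[-18,0,-40],[0,0,0],0],[[-18,0,-70],[0,0,0],0],[[-18,0,-100],[0,0,0],0],[[-18,0,-130],[0,0,0],0],[[-18,0,-130],[0,0,0],0]]}}

```text
clock: 13.9
eef_pos: [0.592, -0.0595, 0.256]
tool_rot: [0.383, 0.924, 0.001, 0.008]
ft_force: [0.4, -0.3, 0.8]
grip_width: 0.0003
```

```bash
python3 -c "
from st import *
togo([.40,-.30,.3],135)"
```

```text
t 13.9 p [ 0.592  -0.0595  0.256 ] yaw 135.01314806850465 zax [ 0.0146 -0.0046 -0.9999] j [-0.099   0.4422  0.168   1.2817 -0.0032  0.6861] F [ 0.4299 -0.3262  0.8236] w 0.00029521965460182055
shift mm [ -34.7682 -305.5162  -45.6558] rotvec [0.007  0.0136 0.0003]
```

Call:
{"op": "send_rows", "data": {"moves": [[[-4,-35,-10],[0,0,0],0],[[-8,-70,-20],[0,0,0],0],[[-12,-105,-30],[0,0,0],0],[[-16,-140,-40],[0,0,0],0],[[-20,-175,-45],[0,0,0],0],[[-24,-210,-45],[0,0,0],0],[[-28,-245,-45],[0,0,0],0],[[-32,-280,-45],[0,0,0],0],[[-35,-305,-45],[0,0,0],0],[[-35,-305,-45],[0,0,0],0]]}}

```text
clock: 14.73
eef_pos: [0.3976, -0.3027, 0.2993]
tool_rot: [0.385, 0.923, 0.0, 0.007]
ft_force: [-0.2, 0.6, 0.5]
grip_width: 0.0001
```

```bash
python3 - <<'E'
from st import *
st()
from workcell import camera
import cv2
t=camera('top'); s=camera('side')
a=cv2.resize(t[140:225,190:310,::-1],(560,397),interpolation=cv2.INTER_CUBIC); b=cv2.resize(s[155:230,220:320,::-1],(240,180),interpolation=cv2.INTER_CUBIC)
cv2.imwrite('pics/top1.png',t[...,::-1])
b=cv2.copyMakeBorder(b,0,217,0,0,cv2.BORDER_CONSTANT); cv2.imwrite('pics/f1.png',np.hstack([a,b]))
E
```

```text
t 14.73 p [ 0.3976 -0.3027  0.2993] yaw 134.67685297903833 zax [ 0.0128 -0.0051 -0.9999] j [-0.6524  0.2333 -0.0167  1.3075  0.0037  0.1386] F [-0.1524  0.5679  0.5265] w 0.0001333302918096504
```

View pics/f1.png

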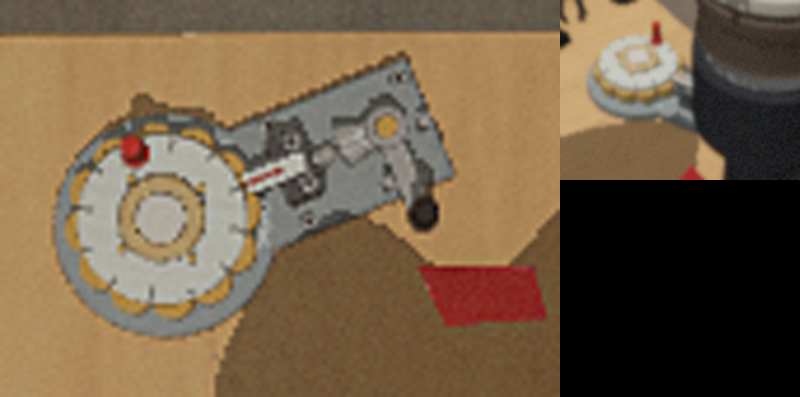

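The view shows the stud at (134,151) in the crop. The lever post has swung to (424,213), the cam stands behind the plunger tail, and the dial is centred in its pins. A quick numeric check before handing in:

```bash
python3 - <<'E'
from h import *
k=560/120; T=lambda x,y:((x+.5)/k-.5+190,(y+.5)/k-.5+140)
C=onz('top',*T(161,218),.04);S=onz('top',*T(133,149),.06);V=onz('top',*T(386,126),.037);P=onz('top',*T(424,211),.06)
ang=lambda d:np.degrees(np.arctan2(d[1],d[0]))
print(C,'stud',ang(S-C),np.linalg.norm((S-C)[:2]),'moved',np.linalg.norm((S-[.538,.1062,.06])[:2]),'lever',ang(P-V),np.linalg.norm((P-V)[:2]),'axis',ang(V-C))
E
```

```text
[0.56417229 0.08675738 0.04      ] stud 20.986441818959534 0.03160084728485908 moved 0.05626660865278008 lever -159.0156937711892 0.04583378489459741 axis -67.54264806070839
```

```bash
python3 -c "
from workcell import order
print(order.job_done())"
```

```text
the job is handed in; nothing more can be done
None
```

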